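# Set up a laptop blower for a test run

### The arm

A 6-joint arm with a two-finger parallel gripper is mounted at the origin on the work surface. World frame = base frame: x ahead of the robot, y to its left, z up, the work surface at z = 0. Lengths are in m, angles in rad, forces in N, time in s.
With the tool pointing down it reaches from about 0.275 to 1 m from the base axis. Payload 8.4 kg.
Tool frame: the origin (TCP) lies midway between the tips of the shut fingers; the grasp point (between the pads) lies 19 mm behind it (manip.grip_point_offset is the distance from the TCP to the grasp point, in m); z points along the fingers, y is the line along which they close (so a half turn about z gives the same grasp; the last joint's range is limited). The gripper opens to 85 mm and grips with 20 to 120 N. Pads are 22 mm wide; open, the fingers measure 114 mm over their backs; the gripper's body (76 mm by 85 mm) begins 54 mm behind the grasp point. The pads swing forward as they close: fully open they stand 13 mm farther back than shut.
Start: joints at [1.146, 0.353, 1.633, -0, 1.155, -0.002], TCP at [0.256, 0.57, 0.231] pointing down, gripper open.
Joint ranges: [-2.63, 2.63], [-0.92, 2.1], [0.06, 2.66], [-1.3, 4.44], [0, 2.69], [-3.02, 3.02]. Speed limits (rad/s): [2.22, 2.22, 2.79, 3.14, 3.14, 3.14].

### API

Orientations are given as a unit quaternion [x, y, z, w].
In Python, from bench import manip gives the robot as it stands.
- The arm moves only by the tool move_arm, never from a script. Its argument "moves" is a list of rows, each a list of 3 entries, a list of its own where there are three numbers: the shift along the tool's x, y, z in m, then the turn about the tool's z in rad, then the closure, from 0 (fully open) to 1 (shut). In form: [[[dx, dy, dz], twist, fingers], ...]. A call has 1 to 12 rows; each row is the pose to reach, as a shift and turn from the pose commanded when the call began, along the tool's axes at that moment; what a row does not reach only later rows make up. A row lasts 1/10 s, in which the tool goes at most 50 mm and 8.59 degrees, less where a joint would pass 70% of its speed; a pose out of reach is approached as far as the arm can. A call with a gripper value outside its range is refused whole. The fingers move at their own pace and stop on an object; the grip force is fixed at half the most. Time passes only in rows, so rows that repeat a pose let the fingers close. It gives the time, the measured TCP pose, the force, the opening and the grip force at its end, in the units of the state.
- manip.observe(): the state, without advancing time (a new reading comes with each control period).
- manip.snapshot(name): name is "side" or "top" or "wrist"; returns a dict with "frame" (480x640x3 uint8, red, green, blue), "K" (3x3 intrinsics, pixels), "position" and "orientation" of the camera in the world. Camera axes: x right, y up, looking along -z (the intrinsics and any distortion apply to the point x, -y, -z); pixel columns grow to the right and rows downward; lengths in m; the calibration is good to about 2 mm. A picture is of the moment at which its call begins. There is no depth.
- manip.finish_job(): hands the job in; it is judged then, once.
The state is a dict: "t": time; "joints": joint angles; "joint_vel": joint speeds; "tau": joint torques, N m; "eef_pos": TCP position; "eef_rot": TCP orientation; "ft_force": force on the tool from outside, world axes, zero at the start; "moment": the same for the moment, N m; "opening": finger opening in m; "grasp_force": force on a finger pad.
Only numpy, scipy, OpenCV 4.12 (cv2) and the standard library are available. Lean on these libraries where they do the work, as an engineer would, in place of code of your own. Each camera call takes 0.05 s, during which the arm holds its last target. There are 200 camera calls.

### The job

Set the black laptop blower down gently on the orange block of the fan tester, flat, centred and lengthways along it, and let go of it. Then turn the inner black knob until its white pointer lines up with the red mark on the scale, without turning the silver outer ring around it, and then press the green start button all the way down and let it spring back.

Things in the scene. Friction and masses are not known exactly. Their poses are not given: they have to be found in the camera images.
- fan_center (a point): Centre (half-way up) of the loose black laptop blower, a flat box 66 long (x) by 54 wide (y) by 14 high, 55 to 115 g, lying flat with z up; round grey intake on top, copper fins at its +x end (either end may go either way on the block). A small copper heat sink, 34 x 34 x 16 high, lies 90 or more from it and is not needed.
- pad_top (a point): Centre of the top face of the fixed orange block on the tester: 60 long (x) by 40 wide (y), standing 18 above the tester's panel, so a blower on it overhangs 7 at either side and 3 at either end. The block's x axis is the tester's x axis.
- tester: The fixed fan tester, a grey desk unit with a dark panel on top, 190 (x) by 340 (y) by 55 high; origin at the centre of its underside, which stands on the table. From this origin in its own frame: orange block centre at y = +105, knob axis at x = y = 0, button at x = -15, y = -105. All controls stand on the horizontal panel; knob and ring axes are vertical.
- inner_grip (a point): On the vertical axis of the inner knob, a black bar 36 long (its x axis, the way the white pointer points) by 14 thick (y), to be gripped across its thickness from above. Its top is 11 above this point; the top of the silver ring is 21 below it (a disc 33 across fills the lowest 4 of the bar's foot). It stays where it is left (friction 0.03 N m, no spring).
- inner (a joint): Angle of the inner knob (rad), growing clockwise seen from above, stops at -2.4 and 2.4; at 0 the pointer points along the tester's +x. It starts counter-clockwise of the red mark by 0.5 to 1.5 rad.
- inner_aim (a point): The point on the inner knob's pointer line, 39 from the axis, just over the scale where the red mark sits; it turns with the inner knob.
- mark_tip (a point): The red mark, a tab 12 x 8 x 4 high lying on the white scale disc (90 across), 39 from the knob axis; this point is at the middle of its top. It does not move.
- outer (a joint): Angle of the silver outer ring (rad), same sense as the inner knob; it turns very easily (about 0.02 N m) and must stay as it is found.
- outer_tick (a point): Point at the blue tick on the top face of the silver outer ring, 26 from the axis. The ring is 56 across, 14 high, its top face 16 above the panel; it shares the inner knob's axis, and nothing couples the two.
- start_top (a point): Centre of the top of the green start button, 26 across, in a black housing; pushed straight down it travels 6 and takes 5 N to go fully down, then springs back.
- start (a joint): How far the start button is pressed (m): 0 released, 0.006 fully down.
There are look-alikes about, which are no part of the job. What is meant by the part that bears fan_center is not purple, and is the smaller of those in its own colour.

How it is judged:
By the outcome, as a careful person would: the job done as asked, in the order asked, and still so for the second after the job is handed in, with the robot touching nothing.
It also fails if it takes over 61 s, if anything falls off the work surface, if the arm or the gripper's body presses on something with over 40 N, if the wrist force passes 120 N, or if a joint passes its speed limit or range.

## Working session

There is one attempt and no reset: what is moved stays moved. The work goes in short steps, Python scripts to look and compute and a tool call to move; the robot and the scene stay as the last step left them, time stands still between calls to the robot, and variables do not carry over. Pictures are saved under pics/ and viewed, at most 10 in all, crops included, and the job is handed in when it is done.

Besides the shell and the picture viewer there is one more tool, called after "Request:" by a JSON object that holds its "method" and its "body", one argument or row to a line. move_arm: Moves the arm, as the interface text tells. Its arguments: {"type":"object","properties":{"moves":{"type":"array"}},"required":["moves"]}

```bash
mkdir -p pics; ls; python3 - <<'E'
from bench import manip
import cv2
s=manip.observe(); print(s['t'],s['eef_pos'],s['eef_rot'],s['opening'])
for n in ("top","side"):
    d=manip.snapshot(n); cv2.imwrite(f'pics/{n}0.png',d['frame'][:,:,::-1]); print(n,d['K'],d['position'],d['orientation'],[k for k in d])
E
```

```text
pics
0.0 [0.25622538 0.56953476 0.23058447] [ 2.09830669e-01  9.77737500e-01 -6.69503063e-04 -1.55795452e-04] 0.08531140929309762
top [[462.28858488   0.         317.93348   ]
 [  0.         462.28858488 237.61488941]
 [  0.           0.           1.        ]] [0.47366016 0.1193749  0.89743726] [ 0.04266729 -0.02292325 -0.70159439  0.7109285 ] ['frame', 'K', 'position', 'orientation']
side [[529.82554845   0.         323.80686688]
 [  0.         529.82554845 239.58429906]
 [  0.           0.           1.        ]] [ 0.14530204 -0.36328511  0.76476873] [ 0.34352282 -0.12802882 -0.30824032  0.87783176] ['frame', 'K', 'position', 'orientation']
```

View pics/top0.png

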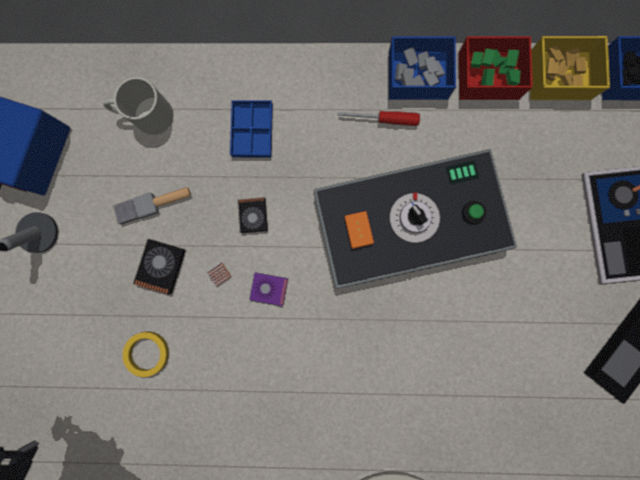

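View pics/side0.png

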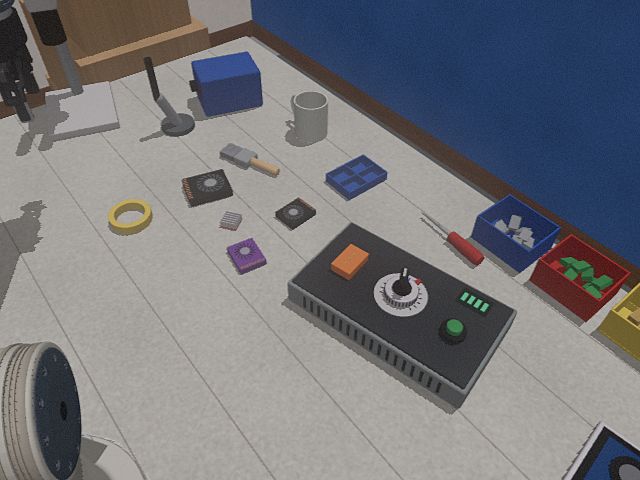

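The top view shows the small black blower at (253,215), fins up. The larger black one at (159,266) and the purple one are decoys. On the tester, the block is at (359,230), the knob at (414,216), the red mark at about (416,197) and the button at (475,212).

```bash
cat > h.py <<'E'
import numpy as np, cv2
from scipy.spatial.transform import Rotation as R
from bench import manip
def ray(d,uv):
    u,v=uv; K=d['K']; c=np.array([(u-K[0,2])/K[0,0],-(v-K[1,2])/K[1,1],-1.])
    return np.array(d['position']),R.from_quat(d['orientation']).apply(c)
def onz(d,uv,z):
    p,r=ray(d,uv); return p+r*(z-p[2])/r[2]
def pix(d,P):
    c=R.from_quat(d['orientation']).inv().apply(np.array(P)-d['position']); K=d['K']
    return K[0,0]*c[0]/-c[2]+K[0,2], K[1,1]*-c[1]/-c[2]+K[1,2]
def tri(d1,u1,d2,u2):
    p,r=ray(d1,u1);q,s=ray(d2,u2)
    a=np.linalg.lstsq(np.c_[r,-s],q-p,rcond=None)[0]
    return (p+a[0]*r+q+a[1]*s)/2, np.linalg.norm(p+a[0]*r-q-a[1]*s)
def blob(mask,near=None,box=None):
    m=mask.astype(np.uint8)
    if box: # x0,y0,x1,y1
        k=np.zeros_like(m);k[box[1]:box[3],box[0]:box[2]]=1;m*=k
    cs=cv2.findContours(m,cv2.RETR_EXTERNAL,cv2.CHAIN_APPROX_NONE)[0]
    return max(cs,key=cv2.contourArea)
def hsv(d): return cv2.cvtColor(d['frame'],cv2.COLOR_RGB2HSV).astype(int)
def masks(d):
    H=hsv(d);h,s,v=H[...,0],H[...,1],H[...,2]
    return dict(orange=(h>5)&(h<16)&(s>170)&(v>120),green=(h>50)&(h<85)&(s>120)&(v>60),red=((h<5)|(h>174))&(s>140)&(v>90),
      dark=(v<75), fan=(v<75)|((s>70)&(h<20)))
def rect(d,c,z):
    P=np.array([onz(d,p,z)[:2] for p in c[:,0,:]+0.0],np.float32)
    return cv2.minAreaRect(P*1000)
def cen(c):
    m=cv2.moments(c); return m['m10']/m['m00'],m['m01']/m['m00']
E
python3 - <<'E'
from h import *
t=manip.snapshot('top');s=manip.snapshot('side')
m=masks(t);n=masks(s)
print('fan',rect(t,blob(m['fan'],box=(230,190,275,242)),.014))
print('fan s',rect(s,blob(n['fan'],box=(270,190,322,235)),.007))
print('block',rect(t,blob(m['orange'],box=(335,200,380,260)),.073))
k=onz(t,(414,216),.055)
b=cen(blob(m['green'],box=(455,195,495,230)));b2=cen(blob(n['green'],box=(430,310,475,345)))
print('button',b,b2,tri(t,b,s,b2))
r=cen(blob(m['red'],box=(405,180,425,205)));print('red',r,onz(t,r,.062)*1000)
print('tester',rect(t,blob(m['dark'],box=(310,145,520,290)),.055))
st=manip.observe();print(R.from_quat(st['eef_rot']).as_matrix().round(3))
E
```

```text
fan ((597.7945556640625, 271.799072265625), (66.4457778930664, 53.307369232177734), 5.807521820068359)
fan s ((599.7446899414062, 274.1143798828125), (73.21826171875, 61.30788040161133), 5.5771708488464355)
block ((566.3665161132812, 70.2786865234375), (59.187259674072266, 39.92768096923828), 13.748369216918945)
button (475.97194163860826, 210.6610549943883) (454.61306532663315, 324.9145728643216) (array([ 0.60096672, -0.13677523,  0.07781715]), np.float64(0.0005371805739350371))
red (415.0, 195.75757575757572) [629.9110003 -32.3658649  62.       ]
tester ((590.4022216796875, -31.999755859375), (178.4410858154297, 327.0538635253906), 13.702963829040527)
[[-0.912  0.41  -0.   ]
 [ 0.41   0.912 -0.001]
 [-0.    -0.001 -1.   ]]
```

Request:
{"method": "move_arm", "body": {
  "moves": [
    [[-0.434, -0.131, 0.0], -0.524, 0],
    [[-0.434, -0.131, 0.0], -0.524, 0],
    [[-0.434, -0.131, 0.0], -0.524, 0],
    [[-0.434, -0.131, 0.0], -0.524, 0],
    [[-0.434, -0.131, 0.0], -0.524, 0],
    [[-0.434, -0.131, 0.0], -0.524, 0],
    [[-0.434, -0.131, 0.0], -0.524, 0],
    [[-0.434, -0.131, 0.0], -0.524, 0],
    [[-0.434, -0.131, 0.0], -0.524, 0],
    [[-0.434, -0.131, 0.0], -0.524, 0],
    [[-0.434, -0.131, 0.0], -0.524, 0],
    [[-0.434, -0.131, 0.0], -0.524, 0]
  ]
}}

```text
t: 1.4
eef_pos: [0.5976, 0.2729, 0.2309]
eef_rot: [-0.05, 0.999, 0.0, -0.001]
ft_force: [0.7, 0.3, 1.1]
opening: 0.0855
grasp_force: 0.0
```

```bash
python3 - <<'E'
from h import *
st=manip.observe();print(st['t'],st['eef_pos'],R.from_quat(st['eef_rot']).as_matrix().round(3),st['joints'],st['ft_force'])
w=manip.snapshot('wrist');cv2.imwrite('pics/w1.png',w['frame'][:,:,::-1]);print(w['position'],pix(w,(.598,.272,.014)))
E
```

```text
1.4 [0.59760025 0.27292435 0.23092276] [[-0.995 -0.101 -0.001]
 [-0.101  0.995  0.   ]
 [ 0.001  0.    -1.   ]] [ 4.25832257e-01  4.03139259e-01  1.55972940e+00  6.15110034e-04
  1.17971070e+00 -1.24621990e+00] [0.73306126 0.27615472 1.13931986]
[0.51565098 0.26521796 0.37398874] (np.float64(312.46063790901997), np.float64(188.7430025616118))
```

View pics/w1.png

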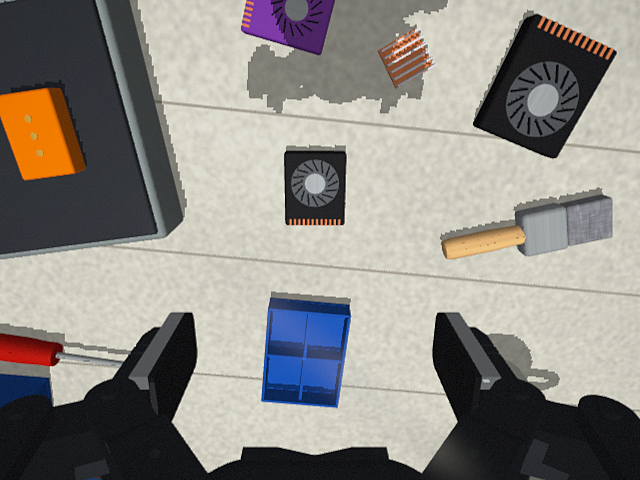

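The wrist view shows the small blower centred near (316,187) with its fins down (+x), and the orange block's left part at (42,134).

```bash
python3 - <<'E'
from h import *
w=manip.snapshot('wrist');m=masks(w)
r=rect(w,blob(m['fan'],box=(275,135,358,235)),.014);print(r)
print('block',rect(w,blob(m['orange'],box=(0,60,120,200)),.073))
st=manip.observe();M=R.from_quat(st['eef_rot']).as_matrix()
for P in ([r[0][0]/1e3,r[0][1]/1e3,.003],):
  print((M.T@(np.array(P)-st['eef_pos'])).round(4))
print(np.degrees(np.arctan2(M[1,1],M[0,1])))
E
```

```text
((597.936279296875, 273.91680908203125), (66.68997192382812, 53.363338470458984), 5.926373481750488)
block ((566.239013671875, 71.47514343261719), (59.85398483276367, 40.185890197753906), 13.6435546875)
[-9.000e-04  2.000e-04  2.282e-01]
95.88203163735497
```

Request:
{"method": "move_arm", "body": {
  "moves": [
    [[-0.001, 0, 0.05], 0, 0],
    [[-0.001, 0, 0.1], 0, 0],
    [[-0.001, 0, 0.15], 0, 0],
    [[-0.001, 0, 0.19], 0, 0],
    [[-0.001, 0, 0.215], 0, 0],
    [[-0.001, 0, 0.228], 0, 0],
    [[-0.001, 0, 0.228], 0, 0],
    [[-0.001, 0, 0.228], 0, 1],
    [[-0.001, 0, 0.228], 0, 1],
    [[-0.001, 0, 0.228], 0, 1],
    [[-0.001, 0, 0.228], 0, 1],
    [[-0.001, 0, 0.228], 0, 1]
  ]
}}

```text
t: 2.7
eef_pos: [0.6007, 0.2733, 0.0058]
eef_rot: [-0.05, 0.999, 0.001, 0.001]
ft_force: [-1.8, -0.2, 8.2]
opening: 0.0518
grasp_force: 61.9
```

Request:
{"method": "move_arm", "body": {
  "moves": [
    [[0, 0, -0.015], 0, 1],
    [[0, 0, -0.05], 0, 1],
    [[0, 0, -0.1], 0, 1],
    [[0, 0, -0.15], 0, 1],
    [[0.013, -0.05, -0.15], -0.07, 1],
    [[0.026, -0.1, -0.15], -0.136, 1],
    [[0.039, -0.15, -0.15], -0.136, 1],
    [[0.0516, -0.185, -0.15], -0.136, 1],
    [[0.0516, -0.198, -0.15], -0.136, 1],
    [[0.0516, -0.198, -0.15], -0.136, 1],
    [[0.0516, -0.198, -0.15], -0.136, 1]
  ]
}}

```text
t: 3.8
eef_pos: [0.5689, 0.0708, 0.1543]
eef_rot: [-0.118, 0.993, 0.0, 0.001]
ft_force: [0.2, -0.1, -0.4]
opening: 0.0516
grasp_force: 63.0
```

```bash
python3 - <<'E'
from h import *
st=manip.observe();M=R.from_quat(st['eef_rot']).as_matrix();print(st['t'],st['eef_pos'],M.round(4),st['opening'],st['ft_force'])
w=manip.snapshot('wrist');cv2.imwrite('pics/w2.png',w['frame'][:,:,::-1])
s=manip.snapshot('side');cv2.imwrite('pics/s2.png',s['frame'][100:400,200:600,::-1])
E
```

```text
3.8 [0.56891159 0.0708442  0.15432085] [[-9.722e-01 -2.343e-01  1.700e-03]
 [-2.343e-01  9.722e-01  6.000e-04]
 [-1.800e-03  2.000e-04 -1.000e+00]] 0.051647401852823 [ 0.20578145 -0.14581617 -0.40330416]
```

View pics/w2.png

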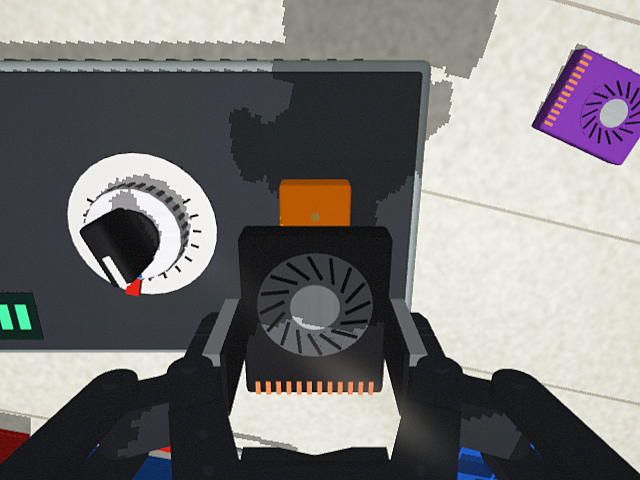

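View pics/s2.png

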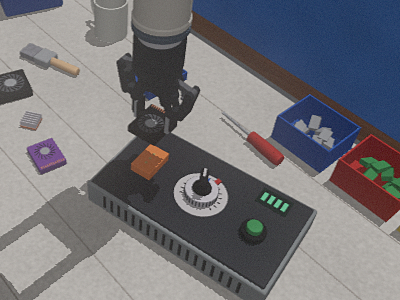

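The blower is held between the pads. Its intake is at about (315,306), and the block shows behind it at (315,205). I'll use a brightened crop to find the top-face corners and check for tilt.

```bash
python3 - <<'E'
import cv2,numpy as np
i=cv2.imread('pics/w2.png')[170:410,210:420]
i=np.clip((i/255.)**.45*255,0,255).astype(np.uint8)
cv2.imwrite('pics/w2c.png',cv2.resize(i,None,fx=2.5,fy=2.5,interpolation=cv2.INTER_CUBIC))
E
```

```text
(no output)
```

View pics/w2c.png

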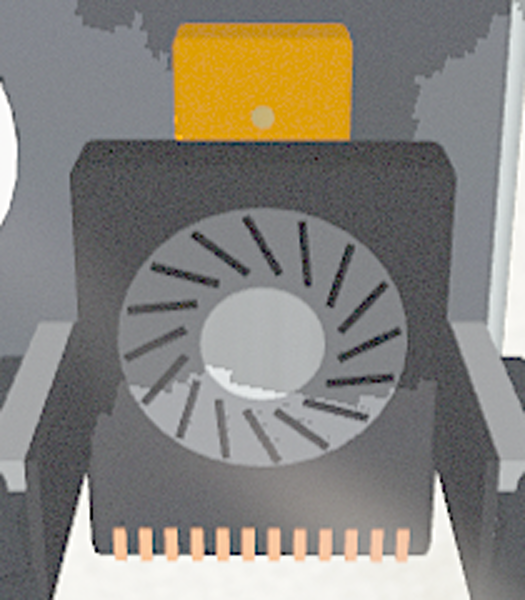

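```bash
python3 - <<'E'
from h import *
w=manip.snapshot('wrist')
px=np.array([[238,241],[392.4,241],[383.2,391.2],[246.8,391.2],[244.4,226.8],[386,226.8]])
ob=np.array([[-33,27,7],[-33,-27,7],[33,-27,7],[33,27,7],[-33,27,-7],[-33,-27,-7]])/1e3
# px left is -y: camera image right=+y
ob[:,1]*=-1
ok,rv,tv=cv2.solvePnP(ob,px,w['K'],None)
C=R.from_quat(w['orientation']).as_matrix()@np.diag([1,-1,-1])
p=C@tv[:,0]+w['position'];Rm=C@cv2.Rodrigues(rv)[0]
pr=cv2.projectPoints(ob,rv,tv,w['K'],None)[0][:,0]
print(p,Rm.round(3),(pr-px).round(1).tolist(),np.degrees(np.arctan2(Rm[1,0],Rm[0,0])))
st=manip.observe();print(st['eef_pos'],'grip',p-st['eef_pos'])
print(rect(w,blob(masks(w)['orange'],box=(250,160,380,300)),.073))
E
```

```text
[0.56864174 0.07254538 0.15227798] [[ 0.971 -0.237  0.036]
 [ 0.237  0.972  0.009]
 [-0.037 -0.     0.999]] [[-0.3, -0.3], [0.3, -0.2], [-1.5, 0.4], [1.6, 0.3], [-0.4, -0.1], [0.2, -0.0]] 13.699525727013125
[0.56847683 0.07163225 0.1535255 ] grip [ 0.00016492  0.00091313 -0.00124752]
((546.5758666992188, 66.25151824951172), (25.78103256225586, 39.437889099121094), 13.727468490600586)
```

Request:
{"method": "move_arm", "body": {
  "moves": [
    [[0.0027, -0.0007, 0.02], 0, 1],
    [[0.0027, -0.0007, 0.045], 0, 1],
    [[0.0027, -0.0007, 0.06], 0, 1],
    [[0.0027, -0.0007, 0.067], 0, 1],
    [[0.0027, -0.0007, 0.067], 0, 1],
    [[0.0027, -0.0007, 0.067], 0, 1]
  ]
}}

```text
t: 4.55
eef_pos: [0.5662, 0.0693, 0.0868]
eef_rot: [-0.118, 0.993, -0.0, 0.0]
ft_force: [0.1, -0.2, -0.3]
opening: 0.0516
grasp_force: 63.0
```

```bash
python3 - <<'E'
from h import *
st=manip.observe();print(st['t'],st['eef_pos'],st['ft_force'])
s=manip.snapshot('side');cv2.imwrite('pics/s3.png',cv2.resize(s['frame'][200:320,280:440,::-1],None,fx=4,fy=4))
E
```

```text
4.55 [0.5662046  0.06929973 0.08678736] [ 0.07945831 -0.17462244 -0.28083719]
```

View pics/s3.png

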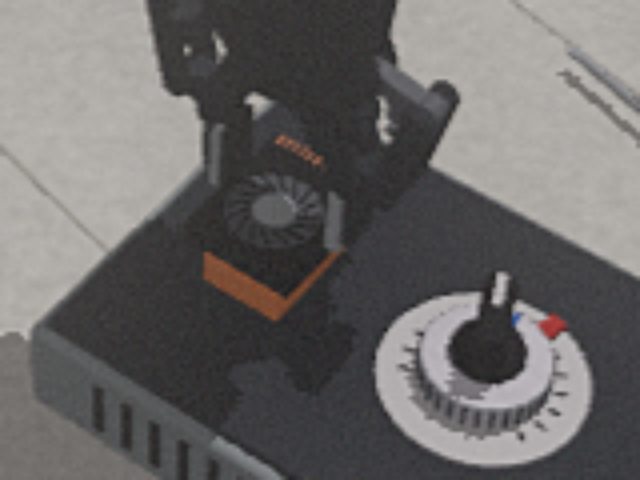

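The blower hovers just over the orange block, aligned with it. I'll lower it slowly.

Request:
{"method": "move_arm", "body": {
  "moves": [
    [[0, 0.001, 0.001], 0, 1],
    [[0, 0.001, 0.002], 0, 1],
    [[0, 0.001, 0.003], 0, 1],
    [[0, 0.001, 0.004], 0, 1],
    [[0, 0.001, 0.005], 0, 1],
    [[0, 0.001, 0.005], 0, 1]
  ]
}}

```text
t: 5.2
eef_pos: [0.5653, 0.0699, 0.0811]
eef_rot: [-0.118, 0.993, -0.0, -0.0]
ft_force: [-0.0, 0.0, -0.7]
opening: 0.0517
grasp_force: 63.0
```

Request:
{"method": "move_arm", "body": {
  "moves": [
    [[0, 0, 0.0007], 0, 1],
    [[0, 0, 0.0014], 0, 1],
    [[0, 0, 0.002], 0, 1],
    [[0, 0, 0.002], 0, 1]
  ]
}}

```text
t: 5.6
eef_pos: [0.5654, 0.07, 0.0792]
eef_rot: [-0.118, 0.993, -0.0, -0.0]
ft_force: [-0.1, -0.9, 0.4]
opening: 0.0514
grasp_force: 63.0
```

Request:
{"method": "move_arm", "body": {
  "moves": [
    [[0, 0, 0.0005], 0, 1],
    [[0, 0, 0.001], 0, 1],
    [[0, 0, 0.001], 0, 1]
  ]
}}

```text
t: 5.9
eef_pos: [0.5655, 0.07, 0.0788]
eef_rot: [-0.118, 0.993, 0.0, 0.0]
ft_force: [-1.5, -0.3, 5.6]
opening: 0.0517
grasp_force: 63.8
```

Request:
{"method": "move_arm", "body": {
  "moves": [
    [[0, 0, 0.0005], 0, 1],
    [[0, 0, 0.0005], 0, 0.3],
    [[0, 0, 0.0005], 0, 0.2],
    [[0, 0, 0.0005], 0, 0],
    [[0, 0, 0.0005], 0, 0],
    [[0, 0, 0.0005], 0, 0],
    [[0, 0, -0.01], 0, 0],
    [[0, 0, -0.05], 0, 0],
    [[0, 0, -0.1], 0, 0],
    [[0, 0, -0.14], 0, 0],
    [[0, 0, -0.14], 0, 0]
  ]
}}

```text
t: 7.0
eef_pos: [0.5689, 0.0704, 0.2251]
eef_rot: [-0.118, 0.993, 0.0, 0.005]
ft_force: [0.5, -0.4, -0.7]
opening: 0.0854
grasp_force: 0.0
```

```bash
python3 - <<'E'
from h import *
st=manip.observe();print(st['t'],st['eef_pos'],st['ft_force'],st['opening'])
w=manip.snapshot('wrist');cv2.imwrite('pics/w4.png',w['frame'][:,:,::-1])
print('exp',[np.round(pix(w,np.r_[.5661,.0709,.087]+np.r_[R.from_euler('z',13.7,degrees=True).apply(q)]),1).tolist() for q in ([-.033,-.027,0],[-.033,.027,0],[.033,.027,0],[.033,-.027,0])])
E
```

```text
7.0 [0.56888037 0.07038959 0.2251467 ] [ 0.51188507 -0.44015116 -0.7086343 ] 0.08538953473342484
exp [[275.3, 160.6], [355.4, 160.5], [352.5, 251.4], [278.2, 251.4]]
```

View pics/w4.png

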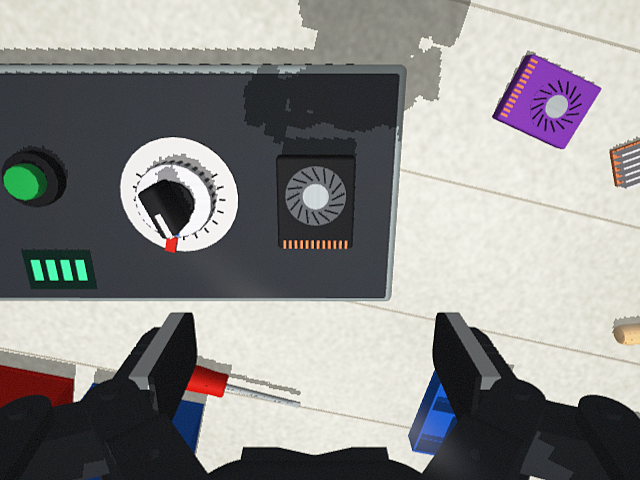

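The blower lies flat on the block, top face roughly (277,155)–(354,248). The knob is at (172,200) with its white pointer end at (160,228), the red mark is at (171,244), and the button is at (25,182). Next I'll measure all of these.

```bash
cat > m.py <<'E'
from h import *
def knob(w,c0,rad,redbox):
    H=hsv(w);h,s,v=H[...,0],H[...,1],H[...,2]
    # axis guess from tester frame; white pointer: bright low-sat px near axis top
    r=cen(blob(masks(w)['red'],box=redbox)); return r
E
python3 - <<'E'
from h import *
w=manip.snapshot('wrist');t=manip.snapshot('top');s=manip.snapshot('side')
H=hsv(w);sat,v=H[...,1],H[...,2]
hub=blob((v>130)&(sat<60),box=(296,175,336,215));print('hub w',cen(hub),cv2.contourArea(hub),onz(w,cen(hub),.087)*1e3)
disc=blob((v>60),box=(280,160,352,232));
fr=rect(w,blob((v<75)&(np.arange(640)[None]>0),box=(277,0,353,480)),.087)
red=cen(blob(masks(w)['red'],box=(155,230,190,255)));print('red',red,onz(w,red,.062)*1e3)
c=blob((v>150)&(sat<60),box=(110,125,250,260));e=cv2.fitEllipse(cv2.convexHull(c));print('disc',e,onz(w,e[0],.057)*1e3)
ws=(v>150)&(sat<60)
p=blob(ws,box=(140,205,172,238));print('pointer',cen(p),cv2.boundingRect(p),onz(w,cen(p),.103)*1e3)
g=cen(blob(masks(w)['green'],box=(0,150,60,215)));print('btn',g,onz(w,g,.078)*1e3)
mb=masks(s); 
cv2.imwrite('pics/t5.png',cv2.resize(t['frame'][160:280,310:520,::-1],None,fx=3.5,fy=3.5))
i=cv2.resize(w['frame'][120:270,100:380,::-1],None,fx=2.8,fy=2.8,interpolation=cv2.INTER_CUBIC);cv2.imwrite('pics/w5.png',np.clip((i/255.)**.5*255,0,255).astype(np.uint8))
E
```

```text
hub w (314.85, 200.2955974842767) 530.0 [558.18834723  68.86489349  87.        ]
red (169.39181286549706, 248.2704678362573) [629.13716213 -30.78577447  62.        ]
disc ((177.45758056640625, 197.5326690673828), (109.82697296142578, 122.58541870117188), 126.39279174804688) [588.60844676 -31.37353375  57.        ]
pointer (145.494301994302, 227.531339031339) (140, 208, 17, 30) [598.76419712 -36.92984244 103.        ]
btn (22.22641764785492, 185.14508052510487) [ 598.49720965 -132.9052767    78.        ]
```

View pics/w5.png

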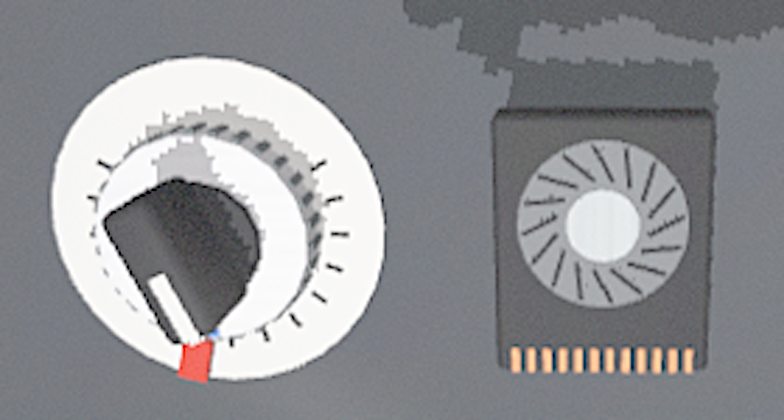

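Request:
{"method": "move_arm", "body": {
  "moves": [
    [[-0.03, -0.04, 0], 0, 0],
    [[-0.06, -0.08, 0], 0, 0],
    [[-0.079, -0.104, 0], 0, 0],
    [[-0.079, -0.104, 0.0], 0, 0],
    [[-0.079, -0.104, 0.0], 0, 0],
    [[-0.079, -0.104, 0.0], 0, 0]
  ]
}}

```text
t: 7.8
eef_pos: [0.6652, -0.0119, 0.2171]
eef_rot: [-0.118, 0.993, 0.0, -0.001]
ft_force: [-0.1, 0.2, -0.3]
opening: 0.0855
grasp_force: 0.0
```

```bash
python3 - <<'E'
from h import *
st=manip.observe();M=R.from_quat(st['eef_rot']).as_matrix();print(st['t'],st['eef_pos'],M.round(3))
w=manip.snapshot('wrist');print(w['position'])
H=hsv(w);sat,v=H[...,1],H[...,2]
a=np.round(pix(w,(.5895,-.0317,.057)));print('ax',a)
x,y=map(int,a);bx=(x-75,y-75,x+75,y+75)
red=cen(blob(masks(w)['red'],box=bx));print('red',red,onz(w,red,.062)*1e3)
c=blob((v>150)&(sat<60),box=bx);e=cv2.fitEllipse(cv2.convexHull(c));print('disc',e,onz(w,e[0],.058)*1e3)
i=w['frame'][max(0,y-70):y+75,x-100:x+100,::-1];cv2.imwrite('pics/w6.png',cv2.resize(np.clip((i/255.)**.5*255,0,255).astype(np.uint8),None,fx=4,fy=4,interpolation=cv2.INTER_CUBIC));print(x-100,max(0,y-70))
cv2.imwrite('pics/w6f.png',w['frame'][:,:,::-1])
g=cen(blob(masks(w)['green'],box=(0,0,x-80,y+60)));print('btn',g,onz(w,g,.078)*1e3)
E
```

```text
7.8 [ 0.66521085 -0.0118576   0.21706628] [[-0.972 -0.235 -0.003]
 [-0.235  0.972  0.   ]
 [ 0.003  0.001 -1.   ]]
[ 0.58539771 -0.03072354  0.36024091]
ax [311.  96.]
red (297.8988648090815, 153.81940144478844) [629.52376099 -31.81322161  62.        ]
disc ((311.32843017578125, 95.20977020263672), (128.5740509033203, 135.51498413085938), 176.96780395507812) [588.75662509 -31.83997322  58.        ]
211 26
btn (149.36343483840858, 73.94854742737137) [ 600.39137625 -134.64782515   78.        ]
```

View pics/w6.png

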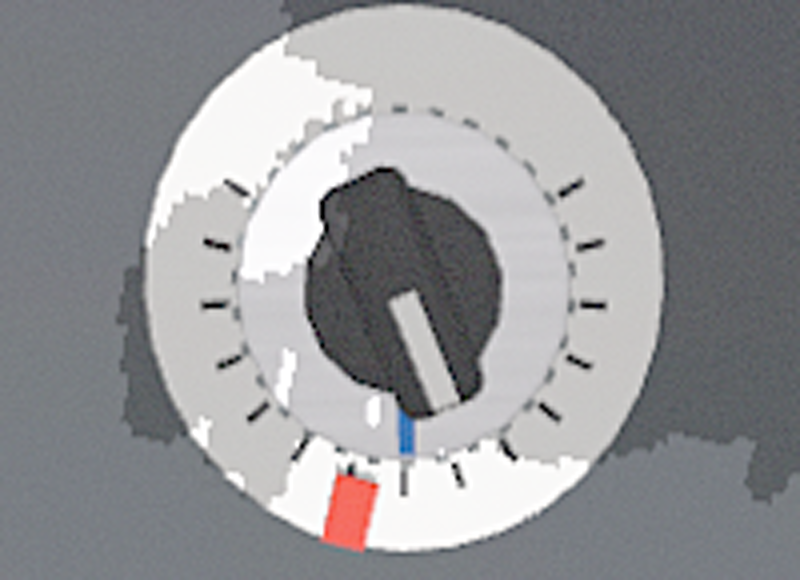

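Seen from straight above, the knob axis is at about crop (402,280). The pointer runs from (402,294) to (449,405), the red tab is at (351,513) and the blue tick at (405,430).

```bash
python3 - <<'E'
from h import *
w=manip.snapshot('wrist');st=manip.observe();M=R.from_quat(st['eef_rot']).as_matrix()
P=[onz(w,(211+a/4,26+b/4),.103)*1e3 for a,b in ((402,294),(449,405))];print(P)
d=P[1]-P[0];th=np.arctan2(d[1],d[0]);
tk=onz(w,(211+405/4,26+430/4),.071)*1e3;print('tick',tk)
red=onz(w,(297.9,153.8),.061)*1e3
ax=np.array([589.8,-31.8])
# lateral offset of pointer line from axis
print('ptr deg',np.degrees(th),'lat',np.cross(d[:2]/np.linalg.norm(d[:2]),ax-P[0][:2]))
print('red deg',np.degrees(np.arctan2(*(red[:2]-ax)[::-1])))
tx=np.arctan2(-M[1,0],-M[0,0]);print('tool',np.degrees(tx),st['joints'])
print('shift',M.T@(np.r_[ax/1e3,.08]-st['eef_pos']), 'twist',tx-th)
# blower corners from pics/w6f: blob
f=w['frame'];H=hsv(w);v=H[...,2]
cu=(H[...,0]<20)&(H[...,1]>90)&(v>100)
for z in(.087,): 
  c=np.vstack([k for k in cv2.findContours((cu&(np.arange(640)[None]>380)&(np.arange(480)[:,None]<300)).astype(np.uint8),0,1)[0]]);print('fins',rect(w,c,z),cv2.boundingRect(c))
E
```

```text
[array([590.84617611, -30.88560189, 103.        ]), array([604.67104706, -20.25900144, 103.        ])]
tick [612.84917484 -25.24165987  71.        ]
ptr deg 37.54797607923784 lat -0.0874080136884714
red deg 0.16795140980332032
tool 13.6417912126459 [-1.98262621e-02  4.28089652e-01  1.55162864e+00  1.87314434e-04
  1.16304688e+00 -1.82879089e+00]
shift [ 0.07828546 -0.00177404  0.1379993 ] twist -0.4172416375124708
fins ((592.457763671875, 77.28520202636719), (6.382214546203613, 45.9628791809082), 13.711058616638184) (438, 138, 72, 11)<stdin>:9: DeprecationWarning: Arrays of 2-dimensional vectors are deprecated. Use arrays of 3-dimensional vectors instead. (deprecated in NumPy 2.0)
```

```bash
python3 - <<'E'
from h import *
w=manip.snapshot('wrist');st=manip.observe()
T=R.from_quat(st['eef_rot']);rel=T.inv()*R.from_quat(w['orientation'])
print(T.inv().apply(w['position']-st['eef_pos']))
def fins(d,x0,x1,y0,y1,z):
    H=hsv(d);cu=(H[...,0]<20)&(H[...,1]>90)&(H[...,2]>100);k=np.zeros_like(cu);k[y0:y1,x0:x1]=1
    c=np.vstack(cv2.findContours((cu&k).astype(np.uint8),0,1)[0]);return rect(d,c,z)
T1=R.from_matrix(np.array([[-.995,-.101,-.001],[-.101,.995,0],[.001,0,-1]]))
w1=dict(frame=cv2.imread('pics/w1.png')[:,:,::-1].copy(),K=w['K'],position=[0.51565098,0.26521796,0.37398874],orientation=(T1*rel).as_quat())
a=fins(w1,280,352,205,230,.014);f=rect(w1,blob(masks(w1)['fan'],box=(275,135,358,235)),.014)
print(a,f)
off=R.from_euler('z',-5.9,degrees=True).apply([a[0][0]-f[0][0],a[0][1]-f[0][1],0]);print('off',off)
b=fins(w,380,640,0,300,.087);print(b)
c=np.r_[b[0],0]-R.from_euler('z',13.7,degrees=True).apply(off);print('fan now',c, 'err in tester',R.from_euler('z',-13.7,degrees=True).apply(c-[566.1,70.9,0]))
H=hsv(w)[...,2]
print('block check: panel/fan v',H[100:130:10,460],H[40,400])
E
```

```text
[ 0.08253763  0.00063409 -0.14273428]
((628.26123046875, 276.915283203125), (5.699586391448975, 46.2619514465332), 5.877125263214111) ((597.9400024414062, 273.8025207519531), (66.87754821777344, 53.056087493896484), 5.597031593322754)
off [ 3.04805797e+01 -2.05223682e-02  0.00000000e+00]
((592.1649169921875, 77.25410461425781), (6.380667209625244, 46.07516098022461), 13.723981857299805)
fan now [562.54667614  70.05507912   0.        ] err in tester [-3.65233816  0.0206805   0.        ]
block check: panel/fan v [63 66 16] 39
```

```bash
python3 - <<'E'
from h import *
for n in ('top','side'):
    d=manip.snapshot(n)
    d0=dict(d);d0['frame']=cv2.imread(f'pics/{n}0.png')[:,:,::-1].copy()
    for nm,D,P in (('before',d0,(.5945,.273,.014)),('now',d,(.5595,.069,.087))):
        x,y=map(int,np.round(pix(D,P)));H=hsv(D)
        V=H[...,2];sub=V[y-9:y+10,x-9:x+10];
        th,_=cv2.threshold(sub.astype(np.uint8),0,255,cv2.THRESH_OTSU)
        c=blob(V>th,box=(x-10,y-10,x+11,y+11))
        m=cen(cv2.convexHull(c));print(n,nm,(x,y),th,cv2.contourArea(c),m,onz(D,m,P[2])*1e3)
        H=hsv(D);cu=(H[...,0]<20)&(H[...,1]>70)&(H[...,2]>50);k=np.zeros_like(cu)
        a,b=map(int,pix(D,(P[0]+(.034 if nm=='before' else .033),P[1]+(.003 if nm=='before' else .008),P[2])));k[b-14:b+15,a-18:a+19]=1
        yy,xx=np.nonzero(cu&k)
        if len(xx): print('  fins',len(xx),(a,b),xx.mean(),yy.mean(),onz(D,(xx.mean(),yy.mean()),P[2])*1e3)
    print(n,'orange visible',masks(d)['orange'].sum(),masks(d0)['orange'].sum())
w=manip.snapshot('wrist')
H=hsv(w);V=H[...,2];x,y=map(int,pix(w,(.5595,.069,.087)));c=blob((V>130)&(H[...,1]<60),box=(x-22,y-22,x+22,y+22));print('wrist hub',onz(w,cen(c),.087)*1e3,cv2.contourArea(c))
E
```

```text
top before (252, 217) 92.0 65.0 (252.18295739348366, 217.468671679198) [593.36775131 272.53387739  14.        ]
  fins 74 (250, 199) 250.8108108108108 199.95945945945945 [627.62927018 276.16238484  14.        ]
top now (360, 232) 96.0 61.0 (359.279012345679, 232.4864197530864) [558.87677979  69.96981162  87.        ]
  fins 108 (355, 213) 354.76851851851853 213.58333333333334 [592.34777322  78.12660755  87.        ]
top orange visible 0 713
side before (294, 212) 109.0 33.0 (292.8039215686274, 211.5) [593.18460058 274.84938689  14.        ]
  fins 30 (306, 203) 305.6666666666667 203.43333333333334 [628.4172499  277.65427103  14.        ]
side now (348, 255) 103.0 38.5 (346.92962962962963, 254.0) [559.76462662  71.95947325  87.        ]
  fins 49 (359, 243) 358.38775510204084 242.53061224489795 [592.83299178  79.78916419  87.        ]
side orange visible 0 0
wrist hub [558.37744252  71.58106148  87.        ] 453.5
```

The blower sits about 3 mm short along the block's x, so I'll re-grip it and shift it.

Request:
{"method": "move_arm", "body": {
  "moves": [
    [[0.04, 0.05, 0], 0, 0],
    [[0.079, 0.09, 0], 0, 0],
    [[0.079, 0.104, 0.0], 0, 0],
    [[0.079, 0.104, 0.04], 0, 0],
    [[0.079, 0.104, 0.09], 0, 0],
    [[0.079, 0.104, 0.125], 0, 0],
    [[0.079, 0.104, 0.1385], 0, 0],
    [[0.079, 0.104, 0.1385], 0, 0],
    [[0.079, 0.104, 0.1385], 0, 1],
    [[0.079, 0.104, 0.1385], 0, 1],
    [[0.079, 0.104, 0.1385], 0, 1],
    [[0.079, 0.104, 0.1385], 0, 1]
  ]
}}

```text
t: 9.3
eef_pos: [0.567, 0.0701, 0.0825]
eef_rot: [-0.118, 0.993, 0.0, 0.002]
ft_force: [-2.7, 0.3, 13.3]
opening: 0.0496
grasp_force: 59.9
```

Request:
{"method": "move_arm", "body": {
  "moves": [
    [[0, 0, -0.002], 0, 1],
    [[0, 0, -0.004], 0, 1],
    [[-0.0015, 0, -0.004], 0, 1],
    [[-0.0029, 0, -0.004], 0, 1],
    [[-0.0029, 0, -0.004], 0, 1],
    [[-0.0029, 0, -0.003], 0, 1],
    [[-0.0029, 0, -0.002], 0, 1],
    [[-0.0029, 0, -0.001], 0, 1],
    [[-0.0029, 0, 0], 0, 1],
    [[-0.0029, 0, 0], 0, 1]
  ]
}}

```text
t: 10.3
eef_pos: [0.5685, 0.0707, 0.0823]
eef_rot: [-0.118, 0.993, 0.0, 0.0]
ft_force: [-9.7, -2.0, 31.6]
opening: 0.0492
grasp_force: 73.7
```

Request:
{"method": "move_arm", "body": {
  "moves": [
    [[0, 0, -0.002], 0, 1],
    [[0, 0, -0.003], 0, 1],
    [[0, 0, -0.003], 0, 1]
  ]
}}

```text
t: 10.6
eef_pos: [0.5683, 0.0707, 0.0828]
eef_rot: [-0.118, 0.993, -0.0, 0.0]
ft_force: [-1.4, -0.9, 4.6]
opening: 0.0495
grasp_force: 63.1
```

```bash
python3 - <<'E'
from h import *
st=manip.observe();print(st['eef_pos'],st['ft_force'],st['opening'],st['moment'])
w=manip.snapshot('wrist');t=manip.snapshot('side')
cv2.imwrite('pics/w7.png',w['frame'][:,:,::-1]);cv2.imwrite('pics/s7.png',t['frame'][:,:,::-1])
D=t
H=hsv(D);V=H[...,2];x,y=map(int,pix(D,(.562,.0695,.087)))
print((x,y));print(V[y-16:y+17:2,x-20:x+40:3])
E
```

```text
[0.56827427 0.07068248 0.08277195] [-1.38297975 -0.8575723   4.59925646] 0.04945437585810491 [-0.00318245  0.16919407 -0.00834705]
(348, 254)
[[177 131  93  55  49  60  52 107 136  88  48  48  53  62  49  53  48  53
   53  47]
 [176  96 101  47  52  55  59  49 107 168 102  47  53  52  58  61  52  55
   53  53]
 [157  80 103  48  50  53  49  51  48  48  99  46  54  54  59  64  47  52
   53  49]
 [109  63 105  53  54  52  55  58  52  51  57  95  55  51  47  52  48  52
   53  67]
 [ 63  64 109  50  51  63  82  68  62  56  56  46  52  50  51  45  53  54
   47  69]
 [ 71  68  68  46  63  54  68  72  99  85  50  55  51  53  47  56  46  51
   64  64]
 [ 65  67  53  54  49  55  57  82  73  94  67  61  93  46  48  51  48  62
   65  64]
 [ 62  57  51  62  54  64 101  98 104  59 100  73 100  49  53  59  50  63
   67  64]
 [ 72  43  44  70  55  94  90  96 152  69  84  90 101  51  46  64  65  64
   63  63]
 [ 60  50  46  56  67  88  95  93  98  57  45  90  91  51  58  57  59  63
   65  67]
 [ 52  54  51  60  49  49  89  99  59  61  66  84  80  46  54  65  65  62
   59  62]
 [ 49  46  52  47  66  57  60  53  48  69  53  90  65  43  64  65  62  58
   66  64]
 [ 49  45  47  49  53  61  56  55  64  58  45  83  86  40  64  60  64  62
   65  65]
 [ 58  48  43  51  42  50  48  56  45  41  44  47  51  43  64  58  62  60
   62  64]
 [ 55 124  43  49  44  45  44  38  48  51  44  55  52  63  63  61  63  65
   63  61]
 [ 54 119 126  55  41  52  39  39  46  43  44  46  43  62  63  65  61  62
   59  71]
 [ 51  58 126 126  66  57  43  46  45  44  54  47  60  63  66  63  64  61
   64  59]]
```

Request:
{"method": "move_arm", "body": {
  "moves": [
    [[0, 0, 0], 0, 0.3],
    [[0, 0, 0], 0, 0.2],
    [[0, 0, 0.0], 0, 0],
    [[0, 0, 0.0], 0, 0],
    [[0, 0, 0], 0, 0],
    [[0, 0, -0.01], 0, 0],
    [[0, 0, -0.05], 0, 0],
    [[0, 0, -0.1], 0, 0],
    [[0, 0, -0.137], 0, 0],
    [[-0.04, -0.05, -0.137], 0, 0],
    [[-0.076, -0.1, -0.137], 0, 0],
    [[-0.076, -0.104, -0.137], 0, 0]
  ]
}}

```text
t: 11.9
eef_pos: [0.6692, -0.0144, 0.2215]
eef_rot: [-0.118, 0.993, -0.0, 0.002]
ft_force: [0.4, -0.1, -0.3]
opening: 0.0852
grasp_force: 0.0
```

Request:
{"method": "move_arm", "body": {
  "moves": [
    [[0, 0, 0], 0, 0],
    [[0, 0, 0], 0, 0]
  ]
}}

```text
t: 12.1
eef_pos: [0.6663, -0.0128, 0.2199]
eef_rot: [-0.118, 0.993, 0.0, -0.0]
ft_force: [-1.4, 0.1, -0.5]
opening: 0.0851
grasp_force: 0.0
```

```bash
cat > fan.py <<'E'
from h import *
st=manip.observe();print(st['t'],st['eef_pos'],st['opening'],st['ft_force'])
w=manip.snapshot('wrist');cv2.imwrite('pics/w8.png',w['frame'][:,:,::-1])
def fins(d,x0,x1,y0,y1,z):
    H=hsv(d);cu=(H[...,0]<20)&(H[...,1]>90)&(H[...,2]>100);k=np.zeros_like(cu);k[y0:y1,x0:x1]=1
    c=np.vstack(cv2.findContours((cu&k).astype(np.uint8),0,1)[0]);return rect(d,c,z)
print('fins w',fins(w,380,640,0,300,.087))
H=hsv(w);V=H[...,2];x,y=map(int,pix(w,(.562,.0705,.087)));c=blob((V>130)&(H[...,1]<60),box=(x-26,y-24,x+26,y+24));print('wrist hub',onz(w,cen(c),.087)*1e3,cv2.contourArea(c))
print('orange',(masks(w)['orange']).sum())
for n in ('top','side'):
    D=manip.snapshot(n);P=(.562,.0705,.087)
    x,y=map(int,np.round(pix(D,P)));V=hsv(D)[...,2]
    th,_=cv2.threshold(V[y-9:y+10,x-9:x+10].astype(np.uint8),0,255,cv2.THRESH_OTSU)
    c=blob(V>th,box=(x-10,y-10,x+11,y+11));m=cen(cv2.convexHull(c));print(n,'hub',cv2.contourArea(c),onz(D,m,P[2])*1e3)
    H=hsv(D);cu=(H[...,0]<20)&(H[...,1]>70)&(H[...,2]>50);k=np.zeros_like(cu)
    a,b=map(int,pix(D,(P[0]+.033,P[1]+.008,P[2])));k[b-14:b+15,a-18:a+19]=1
    yy,xx=np.nonzero(cu&k);print('  fins',len(xx),onz(D,(xx.mean(),yy.mean()),P[2])*1e3)
E
python3 fan.py
```

```text
12.1 [ 0.66628961 -0.01283285  0.21993995] 0.08514662524583713 [-1.39007577  0.05101394 -0.48143958]
fins w ((593.6536865234375, 77.48710632324219), (6.435857772827148, 46.479896545410156), 13.604884147644043)
wrist hub [559.37186565  71.15231986  87.        ] 520.0
orange 54
top hub 64.5 [560.16569422  69.85275751  87.        ]
  fins 114 [593.39211627  79.19519516  87.        ]
side hub 40.5 [560.92709976  71.44622702  87.        ]
  fins 55 [593.42447509  81.47658292  87.        ]
```

```bash
python3 - <<'E'
from h import *
w=manip.snapshot('wrist');st=manip.observe();M=R.from_quat(st['eef_rot']).as_matrix()
y,x=np.nonzero(masks(w)['orange']);print(sorted(set(zip((x//8*8).tolist(),(y//8*8).tolist()))))
print('fan exp ctr',pix(w,(.5644,.0712,.087)))
bx=(235,20,390,175);red=cen(blob(masks(w)['red'],box=bx));print('red',onz(w,red,.061)*1e3)
H=hsv(w);bl=(H[...,0]>100)&(H[...,0]<125)&(H[...,1]>120)&(H[...,2]>80);k=np.zeros_like(bl);k[20:175,235:390]=1
yy,xx=np.nonzero(bl&k);print('tick',len(xx),onz(w,(xx.mean(),yy.mean()),.071)*1e3)
print('shift',M.T@(np.r_[.5898,-.0318,.08]-st['eef_pos']))
E
```

```text
[(24, 336), (32, 336), (32, 344), (32, 360), (40, 344), (48, 344), (72, 352), (72, 360), (72, 368), (80, 352), (88, 352), (96, 352), (96, 376), (104, 352), (104, 376), (432, 144), (448, 136), (496, 144)]
fan exp ctr (np.float64(479.0606199213224), np.float64(95.6227301533024))
red [629.55361609 -31.77024465  61.        ]
tick 36 [613.12815111 -25.289987    71.        ]
shift [ 0.07859661 -0.00169881  0.14008686]
```

Request:
{"method": "move_arm", "body": {
  "moves": [
    [[0.04, -0.001, 0], -0.14, 0.4],
    [[0.0786, -0.0017, 0], -0.28, 0.4],
    [[0.0786, -0.0017, 0], -0.417, 0.4],
    [[0.0786, -0.0017, 0.04], -0.417, 0.4],
    [[0.0786, -0.0017, 0.08], -0.417, 0.4],
    [[0.0786, -0.0017, 0.11], -0.417, 0.4],
    [[0.0786, -0.0017, 0.128], -0.417, 0.4],
    [[0.0786, -0.0017, 0.138], -0.417, 0.4],
    [[0.0786, -0.0017, 0.138], -0.417, 0.4],
    [[0.0786, -0.0017, 0.138], -0.417, 0.4]
  ]
}}

```text
t: 13.3
eef_pos: [0.5911, -0.0324, 0.0827]
eef_rot: [-0.321, 0.947, -0.0, 0.001]
ft_force: [-0.2, 0.2, 1.0]
opening: 0.0512
grasp_force: 0.0
```

Request:
{"method": "move_arm", "body": {
  "moves": [
    [[0, 0.001, 0], 0, 0.4],
    [[0, 0.001, 0], 0, 0.7],
    [[0, 0.001, 0], 0, 1],
    [[0, 0.001, 0], 0, 1],
    [[0, 0.001, 0], 0, 1],
    [[0, 0.001, 0], 0, 1]
  ]
}}

```text
t: 13.9
eef_pos: [0.5902, -0.0319, 0.0825]
eef_rot: [-0.321, 0.947, -0.0, 0.0]
ft_force: [-0.7, -0.2, 5.7]
opening: 0.0125
grasp_force: 59.6
```

```bash
python3 - <<'E'
from h import *
st=manip.observe();M=R.from_quat(st['eef_rot']).as_matrix();print(st['eef_pos'],np.degrees(np.arctan2(-M[1,0],-M[0,0])),st['opening'],st['ft_force'],st['joints'])
E
```

```text
[ 0.59023294 -0.03190389  0.08249603] 37.476876356079934 0.012540320416410204 [-0.65984633 -0.16558878  5.66494562] [-5.65826308e-02  4.78261405e-01  1.82233707e+00  1.02965248e-04
  8.40321152e-01 -2.28154241e+00]
```

Request:
{"method": "move_arm", "body": {
  "moves": [
    [[0, 0, 0], 0.1, 1],
    [[0, 0, 0], 0.2, 1],
    [[0, 0, 0], 0.3, 1],
    [[0, 0, 0], 0.4, 1],
    [[0, 0, 0], 0.5, 1],
    [[0, 0, 0], 0.6, 1],
    [[0, 0, 0], 0.651, 1],
    [[0, 0, 0], 0.651, 1],
    [[0, 0, 0], 0.651, 1]
  ]
}}

```text
t: 14.8
eef_pos: [0.5902, -0.0319, 0.0825]
eef_rot: [-0.001, 1.0, 0.0, 0.0]
ft_force: [-2.1, -0.5, 6.7]
opening: 0.0126
grasp_force: 59.6
```

```bash
python3 - <<'E'
from h import *
st=manip.observe();M=R.from_quat(st['eef_rot']).as_matrix();print(st['eef_pos'],np.degrees(np.arctan2(-M[1,0],-M[0,0])),st['opening'],st['ft_force'],st['moment'])
E
```

```text
[ 0.59023808 -0.03185255  0.08250536] 0.16732968059611608 0.012623490685611907 [-2.11304878 -0.50787101  6.67331606] [ 0.1049737   0.27472248 -0.00490924]
```

Request:
{"method": "move_arm", "body": {
  "moves": [
    [[0, 0, 0], 0.651, 0.7],
    [[0, 0, 0], 0, 0.4],
    [[0, 0, 0], 0, 0.4],
    [[0, 0, -0.04], 0, 0.4],
    [[0, 0, -0.09], 0, 0.4],
    [[0, 0, -0.138], 0, 0.4],
    [[-0.05, 0, -0.138], 0, 0],
    [[-0.08, 0, -0.138], 0, 0],
    [[-0.08, 0, -0.138], 0, 0],
    [[-0.08, 0, -0.138], 0, 0],
    [[-0.08, 0, -0.138], 0, 0]
  ]
}}

```text
t: 15.9
eef_pos: [0.6686, -0.0317, 0.2191]
eef_rot: [-0.001, 1.0, 0.0, -0.001]
ft_force: [-0.1, 0.2, -0.5]
opening: 0.085
grasp_force: 0.0
```

I mistakenly left a twist in the release row, so I need to check where the pointer ended up.

```bash
cat > kn.py <<'E'
from h import *
st=manip.observe();M=R.from_quat(st['eef_rot']).as_matrix();print(st['t'],st['eef_pos'],np.degrees(np.arctan2(-M[1,0],-M[0,0])))
w=manip.snapshot('wrist');cv2.imwrite('pics/w9.png',w['frame'][:,:,::-1])
ax=np.r_[.5902,-.0319]
H=hsv(w);V=H[...,2]
a=pix(w,(*ax,.103));cx,cy=map(int,a)
red=cen(blob(masks(w)['red'],box=(cx-90,max(0,cy-90),cx+90,cy+90)));p=onz(w,red,.061)[:2]-ax;print('red',np.degrees(np.arctan2(p[1],p[0])),np.hypot(*p))
bl=(H[...,0]>100)&(H[...,0]<125)&(H[...,1]>120)&(H[...,2]>80);k=np.zeros_like(bl);k[max(0,cy-80):cy+80,cx-80:cx+80]=1
yy,xx=np.nonzero(bl&k);
if len(xx): p=onz(w,(xx.mean(),yy.mean()),.071)[:2]-ax;print('tick',len(xx),np.degrees(np.arctan2(p[1],p[0])),np.hypot(*p))
# knob dark blob and bright pixels within the top-face bar (|r|<18mm at z=.103)
ys,xs=np.mgrid[max(0,cy-60):cy+60,cx-60:cx+60]
W=np.array([onz(w,q,.103)[:2] for q in zip(xs.ravel(),ys.ravel())])-ax
r=np.hypot(*W.T);br=(V[ys,xs].ravel()>110)&(r<.0165)
m=np.zeros(V.shape,np.uint8);m[ys.ravel()[br],xs.ravel()[br]]=1
n,lab,stt,c=cv2.connectedComponentsWithStats(m)
for i in range(1,n):
    if stt[i,4]>20:
        q=np.argwhere(lab==i)[:,::-1];G=np.array([onz(w,u,.103)[:2]-ax for u in q]);g=G.mean(0)
        d=np.linalg.svd(G-g)[2][0];d*=np.sign(d[0]);print('comp',stt[i].tolist(),(g*1e3).round(1),'dir',np.degrees(np.arctan2(d[1],d[0])).round(1),'ctr dir',np.degrees(np.arctan2(g[1],g[0])).round(1))
E
python3 kn.py
```

```text
15.9 [ 0.66862382 -0.03165035  0.21909216] 0.13077804272846724
red -0.02356652450565019 0.03954633464138982
tick 32 15.96921081120394 0.02423826240142178
comp [286, 70, 17, 54, 250] [ -0.5 -12.2] dir -1.2 ctr dir -92.4
comp [326, 72, 15, 51, 125] [-0.3 12.8] dir 0.4 ctr dir 91.2
comp [311, 98, 7, 28, 178] [8.3 0.7] dir -0.1 ctr dir 5.0
```

Pointer direction is -0.1° and the red mark is at 0.0°, so they're aligned. The ring tick hasn't moved (16°). Now the button.

Request:
{"method": "move_arm", "body": {
  "moves": [
    [[0.03, -0.05, 0], 0, 1],
    [[0.05, -0.09, 0], 0, 1],
    [[0.068, -0.105, 0], 0, 1],
    [[0.068, -0.105, 0], 0, 1],
    [[0.068, -0.105, 0.04], 0, 1],
    [[0.068, -0.105, 0.08], 0, 1],
    [[0.068, -0.105, 0.11], 0, 1],
    [[0.068, -0.105, 0.128], 0, 1],
    [[0.068, -0.105, 0.128], 0, 1],
    [[0.068, -0.105, 0.128], 0, 1]
  ]
}}

```text
t: 16.95
eef_pos: [0.6025, -0.1364, 0.0922]
eef_rot: [-0.002, 1.0, 0.0, -0.0]
ft_force: [0.7, -0.9, 0.1]
opening: 0.0001
grasp_force: 0.0
```

Request:
{"method": "move_arm", "body": {
  "moves": [
    [[0.001, 0, 0.004], 0, 1],
    [[0.001, 0, 0.008], 0, 1],
    [[0.001, 0, 0.012], 0, 1],
    [[0.001, 0, 0.014], 0, 1],
    [[0.001, 0, 0.016], 0, 1],
    [[0.001, 0, 0.016], 0, 1]
  ]
}}

```text
t: 17.55
eef_pos: [0.6013, -0.1369, 0.0757]
eef_rot: [-0.002, 1.0, 0.0, -0.0]
ft_force: [-0.1, 0.7, 2.1]
opening: -0.0001
grasp_force: 1.0
```

Contact, 2 N. I'll press on in small steps.

Request:
{"method": "move_arm", "body": {
  "moves": [
    [[0, 0, 0.001], 0, 1],
    [[0, 0, 0.002], 0, 1],
    [[0, 0, 0.003], 0, 1],
    [[0, 0, 0.004], 0, 1],
    [[0, 0, 0.005], 0, 1],
    [[0, 0, 0.005], 0, 1]
  ]
}}

```text
t: 18.15
eef_pos: [0.6013, -0.1369, 0.0711]
eef_rot: [-0.002, 1.0, -0.0, 0.0]
ft_force: [-1.8, 0.6, 5.6]
opening: 0.0001
grasp_force: 3.2
```

Request:
{"method": "move_arm", "body": {
  "moves": [
    [[0, 0, 0.001], 0, 1],
    [[0, 0, 0.002], 0, 1],
    [[0, 0, 0.003], 0, 1],
    [[0, 0, 0.003], 0, 1],
    [[0, 0, 0.003], 0, 1]
  ]
}}

```text
t: 18.65
eef_pos: [0.6015, -0.1369, 0.0706]
eef_rot: [-0.002, 1.0, -0.0, 0.0]
ft_force: [-10.5, 1.5, 31.2]
opening: -0.0001
grasp_force: 15.9
```

The button hit its stop at full depth. I'll back off.

Request:
{"method": "move_arm", "body": {
  "moves": [
    [[0, 0, -0.002], 0, 1],
    [[0, 0, -0.01], 0, 1],
    [[0, 0, -0.03], 0, 1],
    [[0, 0, -0.07], 0, 1],
    [[0, 0, -0.12], 0, 1],
    [[0, 0, -0.15], 0, 1],
    [[-0.04, 0.04, -0.15], 0, 1],
    [[-0.08, 0.08, -0.15], 0, 1],
    [[-0.08, 0.105, -0.15], 0, 1],
    [[-0.08, 0.105, -0.15], 0, 1],
    [[-0.08, 0.105, -0.15], 0, 1]
  ]
}}

```text
t: 19.75
eef_pos: [0.6808, -0.0309, 0.2172]
eef_rot: [-0.003, 1.0, -0.0, -0.0]
ft_force: [0.1, 0.1, 0.5]
opening: 0.0001
grasp_force: 0.0
```

Request:
{"method": "move_arm", "body": {
  "moves": [
    [[-0.06, 0, 0], 0, 1],
    [[-0.06, 0, 0], 0, 1],
    [[-0.06, 0, 0], 0, 1],
    [[0, 0, 0], 0, 1],
    [[0, 0, 0], 0, 1],
    [[0, 0, 0], 0, 1]
  ]
}}

```text
t: 20.35
eef_pos: [0.6784, -0.0324, 0.2181]
eef_rot: [-0.001, 1.0, -0.0, -0.001]
ft_force: [0.4, -0.7, -0.0]
opening: -0.0001
grasp_force: 0.0
```

```bash
python3 kn.py; sed -i "s/^print('fins w.*$//" fan.py; python3 fan.py; python3 - <<'E'
from h import *
t=manip.snapshot('top');s=manip.snapshot('side')
b=cen(blob(masks(t)['green'],box=(455,195,495,230)));b2=cen(blob(masks(s)['green'],box=(430,310,475,345)));print(b,b2,tri(t,b,s,b2))
E
```

```text
20.35 [ 0.67839243 -0.03242231  0.21814716] 0.1262016339693629
red 0.20690809364954071 0.03932153253042613
tick 39 16.037035123152187 0.023784869371947515
comp [287, 51, 18, 56, 258] [ -2.2 -12.2] dir -5.3 ctr dir -100.1
comp [328, 53, 15, 53, 136] [-3.5 12.9] dir 5.9 ctr dir 105.2
comp [313, 81, 7, 28, 181] [8.1 0.7] dir -1.4 ctr dir 5.2
20.4 [ 0.68026531 -0.0323568   0.21872829] -8.868406504515013e-05 [ 1.25616537  0.36835127 -0.68842144]
wrist hub [558.83326252  69.485358    87.        ] 782.0
orange 55
top hub 78.5 [559.73611485  68.4942006   87.        ]
  fins 122 [594.05717028  76.99353429  87.        ]
side hub 57.5 [560.1809425   70.06041594  87.        ]
  fins 62 [593.87466596  80.03392764  87.        ]Traceback (most recent call last):
  File "<stdin>", line 3, in <module>
  File "h.py", line 21, in blob
    return max(cs,key=cv2.contourArea)
ValueError: max() iterable argument is empty
```

```bash
python3 - <<'E'
from h import *
s=manip.snapshot('side');t=manip.snapshot('top');w=manip.snapshot('wrist')
s0=cv2.imread('pics/side0.png')[:,:,::-1].copy()
for n,f in (('now',s),('before',{'frame':s0})):
    c=blob(masks(f)['green'],box=(430,310,475,345)); print(n,cen(c),cv2.contourArea(c))
print(masks(t)['green'][195:230,455:495].sum())
x,y=map(int,pix(w,(.6010,-.1368,.078)));print(x,y);c=blob(masks(w)['green'],box=(max(0,x-50),max(0,y-50),x+50,y+50));print(cen(c),cv2.contourArea(c))
E
```

```text
now (454.608, 325.292) 125.0
before (454.26597582037994, 324.5094991364421) 96.5
0
150 91
(153.79260880136152, 91.38730853391685) 1371.0
```

```bash
python3 -c "
from bench import manip
print(manip.finish_job())"
```

```text
the job is handed in; nothing more can be done
None
```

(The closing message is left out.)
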